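# Clamp the serving board down

### The job

Slide the paddle-shaped serving board by its handle into the screw clamp, centred under its pad, until the board's end sits squarely against the stop. Then wind the clamp's crank clockwise until the pad meets the board and snug it up by feel, so that the board is held firmly but the wood is not dented; let go and leave the other things standing where they are.

Things in the scene. Friction and masses are not known exactly. Their poses are not given: they have to be found in the camera images.
- clamp: Grey screw clamp on the worktop. Origin on the worktop below the screw; x points from the mouth to the post: the board enters along +x. Post at x 54 to 94 mm; an arm 32 mm wide, 118 to 146 mm up, reaches out to the screw. The worktop is the lower jaw. The round rubber-faced pad (36 mm, gives 2 mm per 100 N) hangs over the origin, 10 to 26 mm above a board's top at the start; height not measured.
- stop_face (a point): Middle of the clamp's flat upright stop against which the board's end must sit: 40 mm from the screw axis along the clamp's +x, 9 mm up. The stop is 96 mm wide and 34 mm high, its face square to the clamp's x axis.
- screw_axis (a point): Point on the vertical axis of screw and crank, level with the knob's middle (196 mm up). The crank does not rise or sink. Clockwise seen from above lowers the pad, 16 mm a turn; 0.6 to 1.6 turns bring it down. Screw friction holds it tight when let go, though it may spring back a few degrees.
- knob (a point): Middle of the crank's upright round wooden knob, 21 mm across, 38 mm high (177 to 215 mm up), 50 mm from the screw axis; it spins on its pin, so it can be held while led round. Crank arm below it: top at 174 mm, hub 180 mm. Running free it needs about 3 N along its path. Once the pad bears on the board this rises: about 5 N more than when free is snug, 12 N more dents the wood.
- board_handle (a point): Middle of the handle of the loose pale wooden serving board, half-way up; grasp it here from above. x points along the handle to the broad part, which begins 37 mm ahead. Board 18 mm thick, lying flat, about 0.45 kg; broad part 150 x 120 mm; handle 28 mm wide, 88 mm long, with a hanging hole near its tip.
- board_end (a point): Middle of the board's far end edge, half-way up (9 mm above its underside), 187 mm ahead of board_handle. x points out of the board, away from the handle.
- board: The same board: origin under the middle of its broad part, x from the handle towards the far end, z up.
- mug: Two-tone mug, 94 mm high, standing loose: leave it alone. Origin under its middle.
- tumbler: Clear glass tumbler, 76 mm across, 86 mm high, standing loose: leave it alone. Origin under its middle.
- salt_shaker: Salt shaker, 44 mm across, 90 mm high, standing loose: leave it alone. Origin under its middle.

How it is judged:
On the way, in this order (a step that is already met when the one before it is completed fails the run):
1. the board lies under the pad, centred, its end square against the stop (x of board_end in the frame of clamp above 0.0365 m and y of board_end in the frame of clamp between -0.014 and 0.014 m and angle between the x axis of board and the x axis of clamp, either way round below 0.06 rad), for 0.2 s.
2. the clamp bears on the board with more than 30 N (contact force between clamp and board above 30 N), for 0.2 s.
At the end, for the whole second after the job is handed in: The board lies flat under the pad, its end within 3.5 mm of the stop face, within 14 mm of centred and 0.06 rad of square, and the clamp holds it with more than 30 N after the robot has let go (all of step 1 and angle between board's own z axis and vertical below 0.05 rad and contact force between clamp and board above 30 N); the robot touches nothing.
It fails at once if the clamp is overtightened and dents the board (more than 250 N) (contact force between clamp and board above 250 N).
It fails at once if the mug, tumbler or salt shaker is pushed more than 30 mm (distance of any of mug, tumbler, salt_shaker from where it was at the start of the episode above 0.03 m).
It also fails if it takes over 72 s, if anything falls off the work surface, if the arm or the gripper's body presses on something with over 40 N, if the wrist force passes 120 N, or if a joint passes its speed limit or range.

### The arm

A 7-joint arm with a two-finger parallel gripper is mounted at the origin on a cart in front of the work surface, level with it; the furniture and walls round the work are solid. World frame = base frame: x ahead of the robot, y to its left, z up, the work surface at z = 0. Lengths are in m, angles in rad, forces in N, time in s.
With the tool pointing down it reaches from about 0.4 to 0.85 m from the base axis. Payload 4.5 kg.
Tool frame: the origin (TCP) lies at the very end of the fingers, on their centre line; the grasp point (between the pads) lies 19 mm behind it (r.pinch_z is the distance from the TCP to the grasp point, in m); z points along the fingers, y is the line along which they close (so a half turn about z gives the same grasp; the last joint's range is limited). The gripper opens to 88 mm and grips with 3 to 60 N. Pads are 18 mm wide; open, the fingers measure 123 mm over their backs; the gripper's body (75 mm by 187 mm) begins 45 mm behind the grasp point.
Start: joints at [1.275, 0.689, -0.195, 1.565, 0.157, 0.902, -0.215], TCP at [0.202, -0.591, 0.218] pointing down, gripper open.
Joint ranges: [-3.01, 3.01], [-0.46, 2.08], [-1.47, 1.51], [0.13, 2.56], [-1, 4.14], [0.04, 2.09], [-2.66, 2.66]. Speed limits (rad/s): [2.57, 2.57, 3.14, 3.14, 3.14, 3.14, 3.14].

### API

Orientations are given as a unit quaternion [x, y, z, w].
In Python, from plant import r, cams gives the robot as it stands.
- The arm moves only by the shell command python3 -m pendant 'ROWS' [FORCE]. ROWS is JSON, a list of rows, each a list of 3 entries, a list of its own where there are three numbers: the closure, from -1 (fully open) to 1 (shut), then the shift along the tool's x, y, z in mm, then the turn, a rotation vector about the tool's x, y, z in degrees. A call has 1 to 8 rows; each row shifts and turns the commanded pose from where the row before left it, along the tool's axes as they then stand; what a row does not reach is not made up. A row lasts 1/8 s, in which the tool goes at most 62.5 mm and 10.7 degrees, less where a joint would pass 70% of its speed; a pose out of reach is approached as far as the arm can. A call with a gripper value outside its range is refused whole. The fingers move at their own pace and stop on an object; FORCE is the grip in N (left out, the last holds). Time passes only in rows, so rows that do not move let the fingers close. It gives the time, the measured TCP pose, the force, the opening and the grip force at its end, in the units of the state.
- r.get_state(): the state, without advancing time (a new reading comes with each control period).
- cams.snapshot(name): name is "scene" or "top"; returns a dict with "img" (384x512x3 uint8, red, green, blue), "camera_matrix" (3x3 intrinsics, pixels), "camera_from_world" (4x4, takes a point from world to camera coordinates). Camera axes: x right, y up, looking along -z (the intrinsics and any distortion apply to the point x, -y, -z); pixel columns grow to the right and rows downward; lengths in m; the calibration is good to about 2 mm. A picture is of the moment at which its call begins. There is no depth.
- r.finish_job(): hands the job in; it is judged then, once.
The state is a dict: "clock": time; "q": joint angles; "qd": joint speeds; "joint_torque": joint torques, N m; "tool_pos": TCP position; "eef_rot": TCP orientation; "contact_force": force on the tool from outside, world axes, zero at the start; "moment": the same for the moment, N m; "opening": opening from 0.0 (shut) to 1.0 (fully open); "finger_force": force on a finger pad.
Only numpy, scipy, OpenCV 4.12 (cv2) and the standard library are available. Lean on these libraries where they do the work, as an engineer would, in place of code of your own. Each camera call takes 0.05 s, during which the arm holds its last target. There are 200 camera calls.

## Working session

There is one attempt and no reset: what is moved stays moved. The work goes in short steps, Python scripts to look and compute and a shell command to move; the robot and the scene stay as the last step left them, time stands still between calls to the robot, and variables do not carry over. Pictures are saved under pics/ and viewed, at most 10 in all, crops included, and the job is handed in when it is done.

```bash
mkdir -p pics; ls; python3 - <<'E'
from plant import r,cams
import cv2,numpy as np
for n in("scene","top"):
    s=cams.snapshot(n);cv2.imwrite(f"pics/{n}0.png",s["img"][:,:,::-1]);np.savez(f"{n}.npz",**s)
    print(s["camera_matrix"].round(1).tolist(),s["camera_from_world"].round(3).tolist(),[k for k in s])
s=r.get_state();print(s)
E
```

```text
pics
[[361.1, 0.0, 254.8], [0.0, 361.1, 189.4], [0.0, 0.0, 1.0]] [[-0.814, -0.581, -0.022, 0.414], [0.268, -0.408, 0.873, -0.312], [-0.516, 0.705, 0.487, -0.686], [0.0, 0.0, 0.0, 1.0]] ['img', 'camera_matrix', 'camera_from_world']
[[388.4, 0.0, 258.2], [0.0, 388.4, 193.1], [0.0, 0.0, 1.0]] [[0.012, -1.0, 0.02, -0.106], [0.993, 0.015, 0.118, -0.566], [-0.119, 0.018, 0.993, -1.236], [0.0, 0.0, 0.0, 1.0]] ['img', 'camera_matrix', 'camera_from_world']
{'clock': 0.1, 'q': array([ 1.27483831,  0.6899145 , -0.19454383,  1.56624934,  0.15732139,
        0.90248201, -0.21508678]), 'qd': array([-0.00194675, -0.00097144,  0.00011284, -0.00256841,  0.00086616,
        0.00017819, -0.00055393]), 'joint_torque': array([-3.14024204e-03, -5.28500283e+01, -1.27149191e+00, -1.53839475e+01,
       -5.25394140e-02,  1.93656015e-03,  6.06755862e-05]), 'tool_pos': array([ 0.2021524, -0.5907656,  0.2169794]), 'eef_rot': array([ 9.86427846e-01,  1.64193231e-01, -1.94527729e-04, -8.06067697e-04]), 'contact_force': array([ 0.69527155, -0.20191445, -0.28820455]), 'moment': array([0.03912565, 0.00550566, 0.06525257]), 'finger_force': 0.0, 'opening': 1.0005536154458627}
```

View pics/scene0.png

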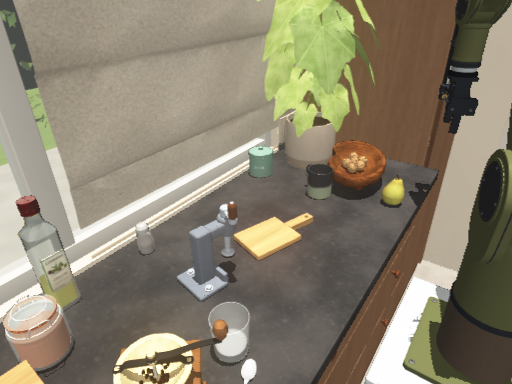

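View pics/top0.png

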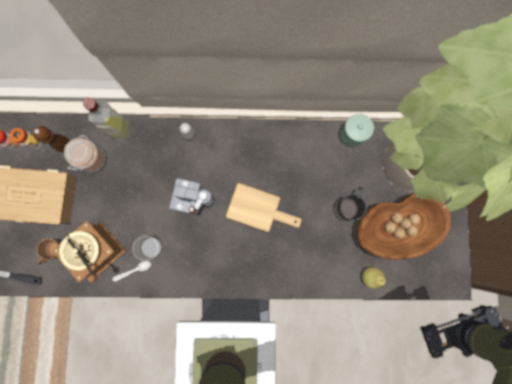

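The scene view shows the clamp (post 205,255, knob 232,210), with the board at 267,237 and its handle at 300,220. In the top view the board's middle is at 254,207, its handle tip at 298,222, and the clamp is around 188,197.

```bash
cat > h.py <<'E'
import numpy as np,cv2
from plant import r,cams
def snap(n): return cams.snapshot(n)
def proj(s,p):
    c=s["camera_from_world"]@np.r_[p,1]; K=s["camera_matrix"]
    v=K@np.array([c[0],-c[1],-c[2]]); return v[:2]/v[2]
def ray(s,uv):
    M=s["camera_from_world"];R=M[:3,:3];d=np.linalg.inv(s["camera_matrix"])@np.r_[uv,1]
    return -R.T@M[:3,3], R.T@np.array([d[0],-d[1],-d[2]])
def onz(s,uv,z):
    o,d=ray(s,uv); return o+d*(z-o[2])/d[2]
def tri(s1,u1,s2,u2):
    o,d=ray(s1,u1);p,e=ray(s2,u2);d/=np.linalg.norm(d);e/=np.linalg.norm(e)
    t=np.linalg.lstsq(np.c_[d,-e],p-o,rcond=None)[0]; a=o+d*t[0];b=p+e*t[1]
    return (a+b)/2,np.linalg.norm(a-b)
def boardmask(s,box):
    h=cv2.cvtColor(s["img"],cv2.COLOR_RGB2HSV);m=cv2.inRange(h,(12,60,120),(30,255,255))
    k=np.zeros_like(m);x0,y0,x1,y1=box;k[y0:y1,x0:x1]=m[y0:y1,x0:x1]
    c=max(cv2.findContours(k,0,1)[0],key=cv2.contourArea);o=np.zeros_like(m);cv2.drawContours(o,[c],-1,255,-1);return o
def boardfit(s,box,z=.018,verb=True):
    m=boardmask(s,box)
    c=max(cv2.findContours(m,0,1)[0],key=cv2.contourArea)[:,0]
    ys,xs=np.nonzero(m)
    P=np.array([onz(s,u,z)[:2] for u in np.c_[xs,ys]])
    # warp to metric mm grid, remove handle by opening
    g=np.zeros((600,600),np.uint8);c0=P.mean(0)
    C=np.array([onz(s,u,z)[:2] for u in c]);cv2.fillPoly(g,[np.int32(np.round((C-c0)*1000+300))],255)
    b=cv2.morphologyEx(g,cv2.MORPH_OPEN,np.ones((45,45)))if 0 else cv2.morphologyEx(g,cv2.MORPH_OPEN,cv2.getStructuringElement(2,(45,45)))
    q=np.c_[np.nonzero(b)][:,::-1].astype(np.float32);rc=cv2.minAreaRect(q)
    h=cv2.subtract(g,cv2.dilate(b,np.ones((5,5))));n,l,st,ce=cv2.connectedComponentsWithStats(h);i=1+np.argmax(st[1:,4])
    ctr=(np.array(rc[0])-300)/1000+c0;hc=(ce[i]-300)/1000+c0
    return ctr,rc[1:],hc,(st[i,2:])
E
python3 - <<'E'
from h import *
s=dict(np.load("top.npz"));q=dict(np.load("scene.npz"))
print(boardfit(s,(215,175,310,240)))
a=cv2.resize(s["img"][165:255,130:310,::-1],None,fx=4.4,fy=4.4,interpolation=2)
b=cv2.resize(q["img"][185:305,160:340,::-1],None,fx=4.4,fy=4.4,interpolation=2)
cv2.imwrite("pics/c1.png",a);cv2.imwrite("pics/c2.png",b)
E
```

```text
(array([ 0.52200998, -0.08691544]), ((168.23316955566406, 124.5937271118164), 71.56504821777344), array([ 0.48413277, -0.20263582]), array([  59,   82, 2637], dtype=int32))
```

View pics/c1.png

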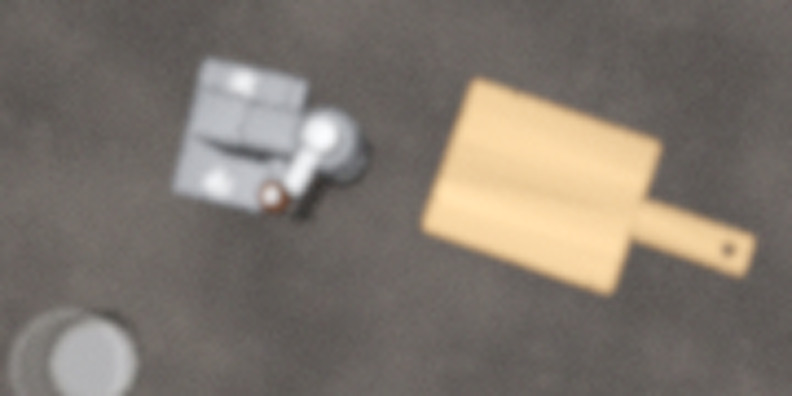

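View pics/c2.png

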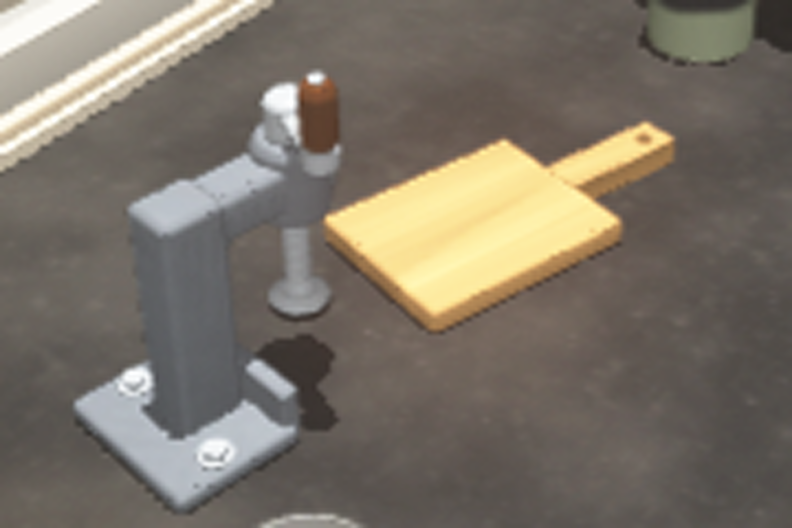

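The crops show the following. In c1 the board corners are (473,77), (662,142), (611,295), (422,231), with the hub at 321,133, the knob at 272,196 and the base plate at (205,58)–(174,192). In c2 the knob top is at 316,75, the hub at 283,95, and the pad at 300,298.

```bash
python3 - <<'E'
from h import *
s=dict(np.load("top.npz"));q=dict(np.load("scene.npz"))
T=lambda x,y:np.array([130+(x+.5)/4.4-.5,165+(y+.5)/4.4-.5])
S=lambda x,y:np.array([160+(x+.5)/4.4-.5,185+(y+.5)/4.4-.5])
A,B,C,D=[onz(s,T(*p),.018)[:2] for p in((473,77),(662,142),(611,295),(422,231))]
E,F=[onz(s,T(*p),.018)[:2] for p in((755,237),(742,277))]
dg=lambda v:np.degrees(np.arctan2(v[1],v[0])).round(1)
n=np.linalg.norm
print("sizes",n(A-B),n(C-D),n(A-D),n(B-C),"yaw",dg(A-B),dg(D-C),dg((E+F)/2-(B+C)/2), "y dir",dg(D-A),dg(C-B))
print("centre",(A+B+C+D)/4,"end",(A+D)/2,"tip",(E+F)/2)
# scene check
a,b,c,d=[onz(q,S(*p),.018)[:2] for p in((434,318),(326,222),(505,141),(620,231))]
print("scene sizes",n(a-b),n(b-c),n(c-d),n(d-a),"centre",(a+b+c+d)/4,dg(b-c),dg(a-d))
print("knob",tri(s,T(272,194),q,S(316,78)), onz(s,T(272,194),.215),onz(q,S(317,80),.215),onz(q,S(319,115),.196))
print("hub",tri(s,T(321,133),q,S(282,93)),onz(s,T(321,133),.19))
for z in(0.,.01):
  P=[onz(s,T(*p),z)[:2] for p in((205,58),(174,192),(270,212),(308,80))]
  print("base",z,*[p.round(4) for p in P],dg(P[1]-P[0]),dg(P[0]-P[3]),dg(P[1]-P[2]))
# base scene
  P=[onz(q,S(*p),z)[:2] for p in((75,408),(185,505),(298,432))]
  print("  sc",*[p.round(4) for p in P],dg(P[1]-P[0]),dg(P[1]-P[2]))
# arm top
print("armtop", [onz(s,T(*p),.146)[:2].round(4) for p in((196,92),(188,140),(305,105),(300,152))])
# pad in scene
for z in(.03,.036,.042): print("pad",z,onz(q,S(300,298),z))
E
```

```text
sizes 0.1508153709570197 0.14888235751101983 0.12215890929938442 0.12115206196502676 yaw 71.7 72.1 -108.4 y dir 162.9 162.0
centre [ 0.5238581  -0.08156209] end [ 0.54713009 -0.01034394] tip [ 0.47259967 -0.23678292]
scene sizes 0.11616542221275679 0.14655867796152355 0.12268808526956915 0.1409976619727313 centre [ 0.51852024 -0.07290106] 72.6 70.0
knob (array([0.49979063, 0.09012198, 0.2141378 ]), np.float64(0.00016599440413234755)) [0.49979248 0.09003962 0.215     ] [0.49719643 0.09237497 0.215     ] [0.496088   0.09380002 0.196     ]
hub (array([0.54388355, 0.06542175, 0.17756749]), np.float64(0.001496074565619884)) [0.54187102 0.06341278 0.19      ]
base 0.0 [0.6197 0.1773] [0.5167 0.1969] [0.5026 0.124 ] [0.6039 0.0983] 169.2 78.7 79.0
  sc [0.6209 0.1716] [0.5208 0.19  ] [0.506  0.1161] 169.5 78.7
base 0.01 [0.6182 0.1754] [0.516  0.1948] [0.5019 0.1224] [0.6025 0.097 ] 169.2 78.7 79.0
  sc [0.6119 0.1785] [0.5134 0.1966] [0.4989 0.1239] 169.5 78.7
armtop [array([0.5735, 0.1541]), array([0.5408, 0.1582]), array([0.5658, 0.0803]), array([0.5337, 0.0827])]
pad 0.03 [0.5525556 0.054641  0.03     ]
pad 0.036 [0.54757359 0.0601905  0.036     ]
pad 0.042 [0.54259159 0.06574    0.042     ]
```

```bash
python3 -m pendant '[[-1,[0,0,0],[0,0,-10.6]],[-1,[0,0,0],[0,0,-10.6]],[-1,[0,0,0],[0,0,-10.6]],[-1,[0,0,0],[0,0,-10.6]],[-1,[0,0,0],[0,0,-10.6]]]' 25
python3 -m pendant '[[-1,[39,12,0],[0,0,0]],[-1,[39,12,0],[0,0,0]],[-1,[39,12,0],[0,0,0]],[-1,[39,12,0],[0,0,0]],[-1,[39,12,0],[0,0,0]],[-1,[39,12,0],[0,0,0]]]'
python3 -m pendant '[[-1,[39,12,0],[0,0,0]],[-1,[39,12,0],[0,0,0]],[-1,[39,13,0],[0,0,0]],[-1,[39,13,0],[0,0,0]],[-1,[40,13,0],[0,0,0]],[-1,[40,14,0],[0,0,0]],[-1,[0,0,0],[0,0,0]],[-1,[0,0,0],[0,0,0]]]'
cat >> h.py <<'E'
def st():
    from scipy.spatial.transform import Rotation as Rn
    s=r.get_state();R=Rn.from_quat(s["eef_rot"]).as_matrix()
    print("t",round(s["clock"],2),"p",s["tool_pos"].round(4),"psi",np.degrees(np.arctan2(R[1,0],R[0,0])).round(1),"z",R[:,2].round(3),"F",s["contact_force"].round(1),"op",round(s["opening"],3),"ff",round(s["finger_force"],1))
    return s,R
def to(p):
    s,R=st();print("tool mm",(R.T@(np.array(p)-s["tool_pos"])*1000).round(1))
E
python3 -c "from h import *;to([.4892,-.188,.1])"
```

```text
clock: 0.72
tool_pos: [0.2022, -0.591, 0.2173]
eef_rot: [0.808, 0.589, 0.0, -0.0]
contact_force: [-0.5, 0.1, 0.0]
opening: 0.998
finger_force: 0.0
clock: 1.48
tool_pos: [0.344, -0.3901, 0.2175]
eef_rot: [0.81, 0.587, -0.0, -0.0]
contact_force: [0.5, -0.1, -0.1]
opening: 1.0
finger_force: 0.0
clock: 2.48
tool_pos: [0.4893, -0.1915, 0.2174]
eef_rot: [0.81, 0.587, -0.001, -0.0]
contact_force: [-0.3, -1.2, 0.3]
opening: 1.0
finger_force: 0.0
t 2.48 p [ 0.4893 -0.1915  0.2174] psi 71.9 z [-0.001 -0.001 -1.   ] F [-0.3 -1.2  0.3] op 1.0 ff 0.0
tool mm [  3.5  -1.1 117.4]
```

```bash
python3 -m pendant '[[-1,[3.5,-1,40],[0,0,0]],[-1,[0,0,50],[0,0,0]],[-1,[0,0,50],[0,0,0]],[-1,[0,0,40],[0,0,0]],[-1,[0,0,20],[0,0,0]],[-1,[0,0,13],[0,0,0]],[-1,[0,0,0],[0,0,0]]]'
python3 -m pendant '[[1,[0,0,0],[0,0,0]],[1,[0,0,0],[0,0,0]],[1,[0,0,0],[0,0,0]],[1,[0,0,0],[0,0,0]],[1,[0,0,0],[0,0,0]],[1,[0,0,0],[0,0,0]]]' 25
python3 - <<'E'
from h import *
st();s=snap("top");cv2.imwrite("pics/t2.png",cv2.resize(s["img"][165:255,130:310,::-1],None,fx=4.4,fy=4.4,interpolation=2));np.savez("top2.npz",**s)
E
```

```text
clock: 3.35
tool_pos: [0.4895, -0.1881, 0.0043]
eef_rot: [0.81, 0.587, -0.001, -0.0]
contact_force: [-0.8, 0.0, -0.3]
opening: 1.002
finger_force: 0.0
clock: 4.1
tool_pos: [0.4903, -0.1872, 0.0047]
eef_rot: [0.81, 0.587, 0.0, 0.0]
contact_force: [0.2, -0.6, -0.3]
opening: 0.341
finger_force: 0.0
t 4.1 p [ 0.4903 -0.1872  0.0047] psi 71.9 z [ 0. -0. -1.] F [ 0.2 -0.6 -0.3] op 0.341 ff 0.0
```

View pics/t2.png

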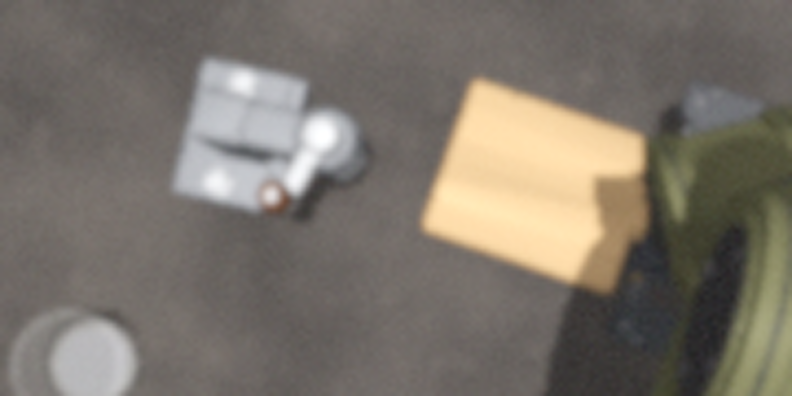

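The board has not moved: its near edge still runs from 473,77 to 422,231. The jaws are still closing, so I'll finish the grip, square up and slide most of the way.

```bash
python3 -m pendant '[[1,[0,0,0],[0,0,0]],[1,[0,0,0],[0,0,0]],[1,[0,0,0],[0,0,0]],[1,[0,0,0],[0,0,-2.4]],[1,[0,0,0],[0,0,-2.4]],[1,[0,4,0],[0,0,-2.3]],[1,[0,0,0],[0,0,0]]]' 25
python3 -m pendant '[[1,[12,0,0],[0,0,0]],[1,[14,0,0],[0,0,0]],[1,[14,0,0],[0,0,0]],[1,[14,0,0],[0,0,0]],[1,[14,0,0],[0,0,0]],[1,[12,0,0],[0,0,0]],[1,[10,0,0],[0,0,0]],[1,[0,0,0],[0,0,0]]]'
python3 - <<'E'
from h import *
to([.5154,-.0798,.0043]);s=snap("top");q=snap("scene");np.savez("top3.npz",**s);np.savez("scene3.npz",**q)
a=cv2.resize(s["img"][170:240,150:270,::-1],None,fx=5,fy=5,interpolation=2)
b=cv2.resize(q["img"][190:306,150:270,::-1],None,fx=4.8,fy=4.8,interpolation=2)
a=cv2.copyMakeBorder(a,0,0,0,0,0);
cv2.imwrite("pics/t3.png",a);cv2.imwrite("pics/s3.png",b)
E
```

```text
clock: 5.03
tool_pos: [0.4947, -0.1883, 0.0047]
eef_rot: [0.772, 0.636, 0.0, 0.0]
contact_force: [0.3, 0.1, -0.3]
opening: 0.003
finger_force: 0.0
clock: 6.02
tool_pos: [0.5116, -0.0988, 0.0047]
eef_rot: [0.771, 0.637, 0.0, -0.0]
contact_force: [-0.0, -0.3, -0.8]
opening: 0.007
finger_force: 0.0
t 6.03 p [ 0.5116 -0.0988  0.0047] psi 79.1 z [ 0.  0. -1.] F [-0.  -0.3 -0.8] op 0.007 ff 0.0
tool mm [19.4  0.1  0.4]
```

View pics/t3.png

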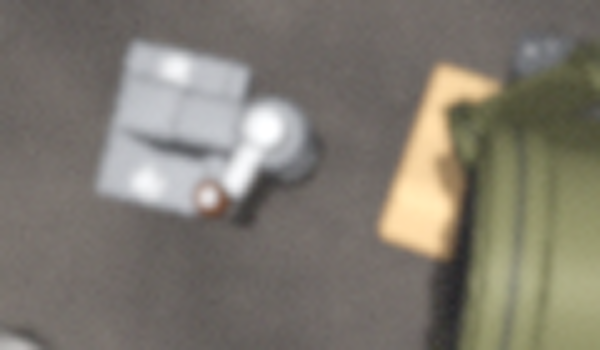

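View pics/s3.png

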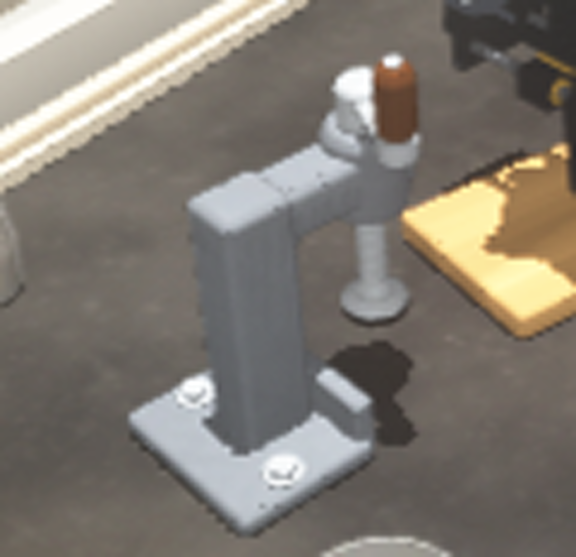

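The jaws closed on nothing (opening 0), and the board's edge is still at 440,64–380,232, so it never moved. The gripper must actually be above the board, whatever the reading says. I'll mark the reported TCP in the scene view.

```bash
python3 - <<'E'
from h import *
q=dict(np.load("scene3.npz"));s=r.get_state();p=s["tool_pos"];im=q["img"][:,:,::-1].copy()
print(proj(q,p),proj(q,p+[0,0,.1]))
x0,y0=190,90;a=cv2.resize(im[y0:y0+190,x0:x0+250],None,fx=3.1,fy=3.1,interpolation=2)
for dz in(0,.05,.1,.15):
    u=(proj(q,p+[0,0,dz])-[x0,y0]+.5)*3.1;cv2.circle(a,tuple(int(v) for v in u),4,(0,0,255),1)
cv2.imwrite("pics/s4.png",a)
E
```

```text
[274.54466331 235.46809449] [274.72587344 205.25335458]
```

View pics/s4.png

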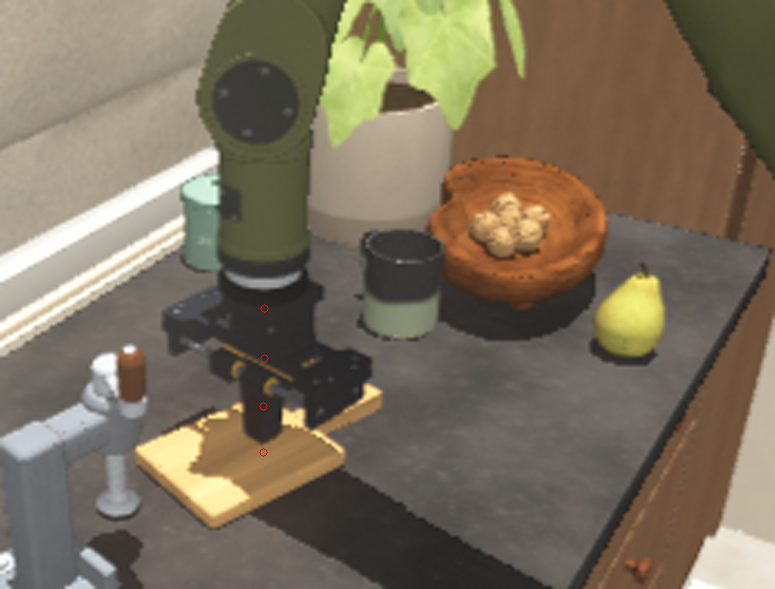

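The fingertips show at 263,440, about 13 mm above the reported TCP (263,452), so they only skimmed the board's top. The true height is roughly the reading + 15 mm, so I'll go back and feel for the worktop with the jaws open.

```bash
python3 -m pendant '[[-1,[0,0,-30],[0,0,0]],[-1,[-30,-2,0],[0,0,2.4]],[-1,[-31,-1,0],[0,0,2.4]],[-1,[-31,-1,0],[0,0,2.3]],[-1,[0,0,0],[0,0,0]],[-1,[0,0,0],[0,0,0]],[-1,[0,0,0],[0,0,0]],[-1,[0,0,0],[0,0,0]]]' | head -2
python3 -c "from h import *;to([.4892,-.188,.005])"
```

```text
clock: 7.12
tool_pos: [0.4865, -0.1873, 0.0347]
t 7.12 p [ 0.4865 -0.1873  0.0347] psi 72.0 z [ 0.  0. -1.] F [-0.2 -1.   0.1] op 0.887 ff 0.0
tool mm [ 0.2  2.8 29.7]
```

```bash
python3 -m pendant '[[-1,[0,2.8,16],[0,0,0]],[-1,[0,0,16],[0,0,0]],[-1,[0,0,0],[0,0,0]],[-1,[0,0,0],[0,0,0]]]' | grep -E "pos|contact|open"
python3 -m pendant '[[-1,[0,0,3],[0,0,0]],[-1,[0,0,0],[0,0,0]]]' | grep -E "pos|contact"
python3 -m pendant '[[-1,[0,0,3],[0,0,0]],[-1,[0,0,0],[0,0,0]]]' | grep -E "pos|contact"
python3 -m pendant '[[-1,[0,0,3],[0,0,0]],[-1,[0,0,0],[0,0,0]]]' | grep -E "pos|contact"
```

```text
tool_pos: [0.4885, -0.1892, 0.0024]
contact_force: [-0.1, -0.4, -0.1]
opening: 1.001
tool_pos: [0.4888, -0.1893, -0.0002]
contact_force: [0.4, 0.9, 0.2]
tool_pos: [0.4886, -0.1893, -0.0034]
contact_force: [0.5, 0.3, -0.7]
tool_pos: [0.4886, -0.1892, -0.0065]
contact_force: [-0.0, -0.4, -0.2]
```

The reading is now below zero with no contact, so the bias is confirmed. I'll continue in small steps.

```bash
python3 -m pendant '[[-1,[0,0,2],[0,0,0]],[-1,[0,0,0],[0,0,0]]]' | grep -E "pos|contact"
python3 -m pendant '[[-1,[0,0,2],[0,0,0]],[-1,[0,0,0],[0,0,0]]]' | grep -E "pos|contact"
python3 -m pendant '[[-1,[0,0,1.5],[0,0,0]],[-1,[0,0,0],[0,0,0]]]' | grep -E "pos|contact"

```

```text
tool_pos: [0.4886, -0.1892, -0.0084]
contact_force: [-0.5, 0.3, -0.8]
tool_pos: [0.4886, -0.1893, -0.0104]
contact_force: [-0.2, 0.3, -0.2]
tool_pos: [0.4887, -0.1892, -0.0119]
contact_force: [-0.4, -0.3, 0.1]
```

```bash
python3 -m pendant '[[1,[0,0,0],[0,0,0]],[1,[0,0,0],[0,0,0]],[1,[0,0,0],[0,0,0]],[1,[0,0,0],[0,0,0]],[1,[0,0,0],[0,0,0]],[1,[0,0,0],[0,0,0]],[1,[0,0,0],[0,0,0]],[1,[0,0,0],[0,0,0]]]' 25; python3 -m pendant '[[1,[0,0,0],[0,0,0]],[1,[0,0,0],[0,0,0]],[1,[0,0,0],[0,0,0]]]'
```

```text
clock: 10.12
tool_pos: [0.4887, -0.1893, -0.0118]
eef_rot: [0.81, 0.587, -0.0, 0.0]
contact_force: [-0.0, -0.7, 1.1]
opening: 0.316
finger_force: 25.0
clock: 10.5
tool_pos: [0.4887, -0.1893, -0.0118]
eef_rot: [0.81, 0.587, -0.0, 0.0]
contact_force: [0.1, -0.2, -0.5]
opening: 0.314
finger_force: 25.0
```

Gripped at 28 mm opening. Now square up and slide to just short of the stop.

```bash
python3 -m pendant '[[1,[0,0,0],[0,0,-1.8]],[1,[0,0,0],[0,0,-1.8]],[1,[0,2.5,0],[0,0,-1.8]],[1,[0,2.8,0],[0,0,-1.7]],[1,[0,0,0],[0,0,0]]]' | grep -E "pos|contact|open"
python3 -m pendant '[[1,[10,0,0],[0,0,0]],[1,[14,0,0],[0,0,0]],[1,[14,0,0],[0,0,0]],[1,[14,0,0],[0,0,0]],[1,[14,0,0],[0,0,0]],[1,[14,0,0],[0,0,0]],[1,[12,0,0],[0,0,0]],[1,[0,0,0],[0,0,0]]]' | grep -E "pos|contact|open"
python3 - <<'E'
from h import *
to([.5154,-.0798,-.0118]);s=snap("top");q=snap("scene");np.savez("top5.npz",**s);np.savez("scene5.npz",**q)
a=cv2.resize(s["img"][165:235,160:260,::-1],(790,553),interpolation=2)
b=cv2.resize(q["img"][195:305,170:280,::-1],(600,600),interpolation=2)
cv2.imwrite("pics/s5.png",np.hstack([cv2.resize(a,(400,280)),cv2.resize(b[:280*3//2],(400,280))]) if 0 else a)
E
```

```text
tool_pos: [0.4941, -0.1906, -0.0118]
contact_force: [1.1, -0.4, -1.5]
opening: 0.313
tool_pos: [0.5123, -0.0967, -0.0118]
contact_force: [0.3, 2.7, 1.4]
opening: 0.312
t 12.12 p [ 0.5123 -0.0967 -0.0118] psi 79.2 z [ 0.002  0.003 -1.   ] F [0.3 2.7 1.4] op 0.312 ff 25.0
tool mm [17.2 -0.2  0.1]
```

View pics/s5.png

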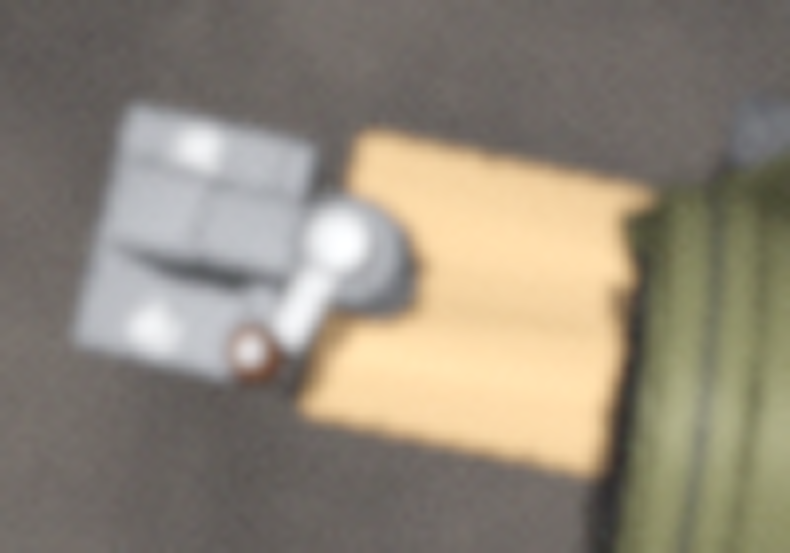

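The board is under the pad with its end corners at about (357,130) and (299,410), and the base plate corners are at (132,103), (75,343). I'll work out the board's offset in the clamp frame.

```bash
python3 - <<'E'
from h import *
s=dict(np.load("top5.npz"))
T=lambda x,y:np.array([160+(x+.5)/7.9-.5,165+(y+.5)/7.9-.5])
f=lambda x,y,z:onz(s,T(x,y),z)[:2]
dg=lambda v:np.degrees(np.arctan2(v[1],v[0])).round(1)
A,D=f(357,130,.018),f(299,410,.018);B,C=f(655,187,.018),f(604,475,.018)
a=np.radians(79);R=np.array([[np.cos(a),np.sin(a)],[-np.sin(a),np.cos(a)]])
o=np.array([.5435,.0645])
print(np.linalg.norm(A-D),"end in clamp",R@((A+D)/2-o),"edge dirs",dg(D-A)-90,dg(A-B),dg(D-C))
p=[f(132,103,.008),f(75,343,.008),f(232,383,.008),f(318,143,.008)]
print("base",[(R@(x-o)).round(4) for x in p],dg(p[1]-p[0])-90)
print("hub",f(337,241,.19), R@(f(337,241,.19)-o),"stop target edge", onz(s,T(300,145),.034))
E
```

```text
0.11970608913490174 end in clamp [ 0.02542947 -0.00024828] edge dirs 80.1 79.9 78.8
base [array([ 0.1235, -0.053 ]), array([0.1236, 0.051 ]), array([0.0557, 0.054 ]), array([ 0.0429, -0.0525])] 78.9
hub [0.54119851 0.06438209] [-0.00055489  0.0022367 ] stop target edge [0.59852161 0.10052848 0.034     ]
```

```bash
python3 -m pendant '[[1,[5,0,0],[0,0,0]],[1,[5,0,0],[0,0,0]],[1,[0,0,0],[0,0,0]]]' | grep -E "pos|contact"
for i in 1; do :; done
python3 -m pendant '[[1,[1.5,0,0],[0,0,0]],[1,[0,0,0],[0,0,0]]]' | grep -E "pos|contact"
python3 -m pendant '[[1,[1.5,0,0],[0,0,0]],[1,[0,0,0],[0,0,0]]]' | grep -E "pos|contact"
python3 -m pendant '[[1,[1.5,0,0],[0,0,0]],[1,[0,0,0],[0,0,0]]]' | grep -E "pos|contact"
```

```text
tool_pos: [0.5132, -0.0908, -0.0118]
contact_force: [-0.2, -2.1, 1.5]
tool_pos: [0.5135, -0.0893, -0.0118]
contact_force: [-0.3, -3.0, 1.6]
tool_pos: [0.5139, -0.0873, -0.0118]
contact_force: [-0.2, -3.8, 0.9]
tool_pos: [0.5143, -0.0857, -0.0118]
contact_force: [-1.5, -2.0, 1.4]
```

```bash
python3 -m pendant '[[1,[1.5,0,0],[0,0,0]],[1,[0,0,0],[0,0,0]]]' | grep -E "pos|contact"
python3 -m pendant '[[1,[1.5,0,0],[0,0,0]],[1,[0,0,0],[0,0,0]]]' | grep -E "pos|contact"
python3 -m pendant '[[1,[1.5,0,0],[0,0,0]],[1,[0,0,0],[0,0,0]]]' | grep -E "pos|contact"
```

```text
tool_pos: [0.5145, -0.0842, -0.0118]
contact_force: [-0.5, -2.8, 1.5]
tool_pos: [0.5148, -0.0828, -0.0118]
contact_force: [-1.0, -3.5, 1.3]
tool_pos: [0.5151, -0.0814, -0.0118]
contact_force: [-1.3, -2.9, 1.0]
```

```bash
python3 -m pendant '[[1,[1.5,0,0],[0,0,0]],[1,[0,0,0],[0,0,0]]]' | grep -E "pos|contact"
```

```text
tool_pos: [0.515, -0.0813, -0.0118]
contact_force: [-0.7, -5.2, 1.4]
```

It stopped moving and the force is rising: that's the stop. One firmer push to seat it.

```bash
python3 -m pendant '[[1,[2,0,0],[0,0,0]],[1,[2,0,0],[0,0,0]],[1,[0,0,0],[0,0,0]]]' | grep -E "pos|contact"
python3 - <<'E'
from h import *
st();s=snap("top");np.savez("top6.npz",**s)
m=boardmask(s,(185,175,262,240));c=max(cv2.findContours(m,0,1)[0],key=cv2.contourArea)[:,0].astype(float)
a=np.radians(79);R=np.array([[np.cos(a),np.sin(a)],[-np.sin(a),np.cos(a)]]);o=np.array([.5435,.0645])
P=np.array([R@(onz(s,u,.018)[:2]-o) for u in c])
for sg in(1,-1):
    k=P[(P[:,1]*sg>.045)&(P[:,0]<.025)&(P[:,0]>-.08)];print(len(k),np.polyfit(k[:,0],k[:,1],1).round(4),P[P[:,1]*sg>.03][:,0].max())
E
```

```text
tool_pos: [0.5141, -0.081, -0.0118]
contact_force: [-2.7, -12.0, 1.8]
t 14.72 p [ 0.5141 -0.081  -0.0118] psi 78.8 z [-0.004 -0.006 -1.   ] F [ -2.7 -12.    1.8] op 0.315 ff 25.0
39 [-0.0155  0.0619] 0.04345607314250676
29 [-0.0707 -0.0623] 0.04193976859778625
```

```bash
python3 -m pendant '[[1,[-2,0,0],[0,0,0]],[-1,[0,0,0],[0,0,0]],[-1,[0,0,0],[0,0,0]],[-1,[0,0,0],[0,0,0]],[-1,[0,0,0],[0,0,0]],[-1,[0,0,-20],[0,0,0]],[-1,[0,0,-50],[0,0,0]],[-1,[0,0,-55],[0,0,0]]]' | grep -E "pos|contact|open"
python3 -m pendant '[[-1,[-40,0,-50],[0,0,0]],[-1,[-50,0,-50],[0,0,0]],[-1,[-50,0,-15],[0,0,0]],[-1,[0,0,0],[0,0,0]]]'| grep -E "pos|contact|open"
python3 - <<'E'
from h import *
st();s=snap("top");q=snap("scene");np.savez("top7.npz",**s);np.savez("scene7.npz",**q)
print(boardfit(s,(185,175,275,240)))
m=boardmask(s,(185,175,285,240));c=max(cv2.findContours(m,0,1)[0],key=cv2.contourArea)[:,0].astype(float)
a=np.radians(79);R=np.array([[np.cos(a),np.sin(a)],[-np.sin(a),np.cos(a)]]);o=np.array([.5435,.0645])
P=np.array([R@(onz(s,u,.018)[:2]-o) for u in c])
print(P.min(0),P.max(0))
for sg in(1,-1):
    k=P[(P[:,1]*sg>.045)&(P[:,0]<.025)&(P[:,0]>-.09)];print(len(k),np.polyfit(k[:,0],k[:,1],1).round(4),P[P[:,1]*sg>.03][:,0].max())
k=P[(abs(P[:,1])>.022)&(abs(P[:,1])<.05)&(P[:,0]<-.09)];print("back",np.polyfit(k[:,1],k[:,0],1))
for n,d in(("top",s),("scene",q)):
    h=cv2.cvtColor(d["img"],cv2.COLOR_RGB2HSV);m=cv2.inRange(h,(0,110,40),(12,255,200))
    N,l,t,ce=cv2.connectedComponentsWithStats(m);print(n,[(t[i].tolist(),ce[i].round(1).tolist()) for i in range(1,N) if 170<ce[i][0]<260 and 170<ce[i][1]<240 and t[i][4]>3])
a=cv2.resize(s["img"][165:240,160:290,::-1],(780,450),interpolation=2)
cv2.imwrite("pics/s7.png",a)
E
```

```text
tool_pos: [0.5151, -0.0778, 0.1141]
contact_force: [0.8, -0.1, 0.1]
opening: 0.997
tool_pos: [0.4893, -0.2143, 0.2223]
contact_force: [0.2, 0.4, 0.4]
opening: 0.997
t 16.27 p [ 0.4893 -0.2143  0.2223] psi 78.5 z [ 0.001 -0.004 -1.   ] F [0.2 0.4 0.4] op 0.997 ff 0.0
(array([0.53322599, 0.01626932]), ((148.5304718017578, 126.27969360351562), 77.19573211669922), array([ 0.51126813, -0.09442209]), array([  50,   85, 2663], dtype=int32))
[-0.201655   -0.06372918] [0.0412015  0.06410309]
34 [-0.0058  0.0621] 0.040982484743597884
34 [-0.0118 -0.0621] 0.04120149850631315
back [ 0.00341246 -0.11182873]
top []
scene [([228, 203, 9, 16, 113], [232.0, 210.8])]
```

View pics/s7.png

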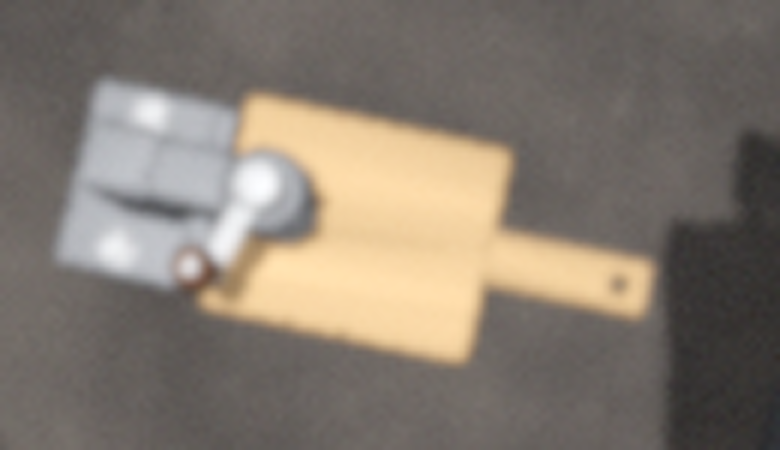

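The board sits flush and square: its end is at about 41 mm, its angle within 0.01 rad, and the corners are at (250,95) and (205,308). The knob has not moved (190,267), so I'll go over it.

```bash
python3 -m pendant '[[-0.5,[38,-6,0],[0,0,0]],[-0.3,[38,-6,0],[0,0,0]],[-0.3,[38,-6,0],[0,0,0]],[-0.3,[38,-6,0],[0,0,0]],[-0.3,[38,-6,0],[0,0,0]],[-0.3,[38,-6,0],[0,0,0]],[-0.3,[38,-6,0],[0,0,0]],[-0.3,[34,-8,0],[0,0,0]]]'| grep -E "pos|contact|open"
python3 -m pendant '[[-0.3,[0,0,0],[0,0,0]],[-0.3,[0,0,0],[0,0,0]]]'| grep -E "pos"
python3 - <<'E'
from h import *
to([.4997,.0900,.171]);print(r.get_state()["q"].round(2))
for n in("scene",):
    d=snap(n);h=cv2.cvtColor(d["img"],cv2.COLOR_RGB2HSV);m=cv2.inRange(h,(0,110,40),(12,255,200))
    N,l,t,ce=cv2.connectedComponentsWithStats(m);print([(t[i].tolist(),ce[i].round(1).tolist()) for i in range(1,N) if 170<ce[i][0]<260 and 170<ce[i][1]<240 and t[i][4]>3])
# knob xy from scene at mid height vs top
d0=dict(np.load("top7.npz"));T=lambda x,y:np.array([160+(x+.5)/6-.5,165+(y+.5)/6-.5])
print(onz(d0,T(190,267),.213),onz(d,(232,210.8),.198))
E
```

```text
tool_pos: [0.4973, 0.0989, 0.2206]
contact_force: [0.1, 0.3, -0.3]
opening: 0.653
tool_pos: [0.4976, 0.0956, 0.2207]
t 17.62 p [0.4976 0.0956 0.2207] psi 79.1 z [-0.001 -0.001 -1.   ] F [ 0.1 -1.2 -0.2] op 0.649 ff 0.0
tool mm [-5.   3.2 49.7]
[-0.01  0.56 -0.43  1.9   0.33  0.75 -0.81]
[([228, 203, 9, 16, 113], [232.1, 211.0])]
[0.49888108 0.09081571 0.213     ] [0.49411866 0.09648685 0.198     ]
```

```bash
python3 -m pendant '[[-0.3,[-4.7,2.3,0],[0,0,0]],[-0.3,[0,0,15],[0,0,0]],[-0.3,[0,0,15],[0,0,0]],[-0.3,[0,0,10],[0,0,0]],[-0.3,[0,0,9],[0,0,0]],[-0.3,[0,0,0],[0,0,0]]]'| grep -E "pos|contact|open"
python3 -m pendant '[[1,[0,0,0],[0,0,0]],[1,[0,0,0],[0,0,0]],[1,[0,0,0],[0,0,0]],[1,[0,0,0],[0,0,0]],[1,[0,0,0],[0,0,0]],[1,[0,0,0],[0,0,0]]]' 15
python3 -c "from h import *;st()"
```

```text
tool_pos: [0.4995, 0.0897, 0.1717]
contact_force: [0.0, -0.8, 0.3]
opening: 0.65
clock: 19.18
tool_pos: [0.4993, 0.0902, 0.1723]
eef_rot: [0.772, 0.636, -0.0, -0.0]
contact_force: [-3.5, 0.3, 3.9]
opening: 0.23
finger_force: 15.0
t 19.18 p [0.4993 0.0902 0.1723] psi 79.0 z [-0.001 -0.    -1.   ] F [-3.5  0.3  3.9] op 0.23 ff 15.0
```

Knob held (20 mm opening). Here is the table of chord shifts around the circle in tool axes.

```bash
cat >> h.py <<'E'
O=np.array([.5435,.0645])
def crank():
    s,R=st();v=s["tool_pos"][:2]-O;th=np.arctan2(v[1],v[0]);F=s["contact_force"][:2]
    print("theta %.1f r %.1f  resist %.1f radial %.1f"%(np.degrees(th),1e3*np.hypot(*v),F@[-np.sin(th),np.cos(th)],F@[np.cos(th),np.sin(th)]))
E
python3 - <<'E'
from h import *
crank()
for k in range(24):
    f=np.radians(-71+15*k);g=f+np.radians(15);print(k,(50*np.array([np.cos(g)-np.cos(f),np.sin(g)-np.sin(f)])).round(1),end=' ')
E
```

```text
t 19.18 p [0.4993 0.0902 0.1723] psi 79.0 z [-0.001 -0.    -1.   ] F [-3.5  0.3  3.9] op 0.23 ff 15.0
theta 149.9 r 51.1  resist 1.6 radial 3.2
0 [11.7  5.8] 1 [9.8 8.6] 2 [ 7.2 10.9] 3 [ 4.1 12.4] 4 [ 0.8 13. ] 5 [-2.6 12.8] 6 [-5.8 11.7] 7 [-8.6  9.8] 8 [-10.9   7.2] 9 [-12.4   4.1] 10 [-13.    0.8] 11 [-12.8  -2.6] 12 [-11.7  -5.8] 13 [-9.8 -8.6] 14 [ -7.2 -10.9] 15 [ -4.1 -12.4] 16 [ -0.8 -13. ] 17 [  2.6 -12.8] 18 [  5.8 -11.7] 19 [ 8.6 -9.8] 20 [10.9 -7.2] 21 [12.4 -4.1] 22 [13.  -0.8] 23 [12.8  2.6]
```

```bash
python3 -m pendant '[[1,[11.7,5.8,0],[0,0,0]],[1,[9.8,8.6,0],[0,0,0]],[1,[7.2,10.9,0],[0,0,0]],[1,[4.1,12.4,0],[0,0,0]]]' >/dev/null; python3 -c "from h import *;crank()"
python3 -m pendant '[[1,[0.8,13,0],[0,0,0]],[1,[-2.6,12.8,0],[0,0,0]],[1,[-5.8,11.7,0],[0,0,0]],[1,[-8.6,9.8,0],[0,0,0]]]' >/dev/null; python3 -c "from h import *;crank()"
```

```text
t 19.68 p [0.5434 0.115  0.1723] psi 79.0 z [-0.001 -0.001 -1.   ] F [-3.3 -2.3  5.8] op 0.232 ff 15.0
theta 90.2 r 50.5  resist 3.3 radial -2.3
t 20.18 p [0.5857 0.0901 0.1723] psi 79.0 z [-0.003 -0.    -1.   ] F [-7.   0.4  9.2] op 0.226 ff 15.0
theta 31.3 r 49.4  resist 4.0 radial -5.8
```

```bash
python3 -m pendant '[[1,[-10.9,7.2,0],[0,0,0]],[1,[-12.4,4.1,0],[0,0,0]],[1,[-13,0.8,0],[0,0,0]],[1,[-12.8,-2.6,0],[0,0,0]]]' >/dev/null; python3 -c "from h import *;crank()"
python3 -m pendant '[[1,[-11.7,-5.8,0],[0,0,0]],[1,[0,0,0],[0,0,0]]]' >/dev/null; python3 -c "from h import *;crank()"
python3 -m pendant '[[1,[-9.8,-8.6,0],[0,0,0]],[1,[0,0,0],[0,0,0]]]' >/dev/null; python3 -c "from h import *;crank()"
```

```text
t 20.68 p [0.5872 0.0424 0.1724] psi 79.1 z [ 0.002  0.004 -1.   ] F [-1.5  5.3  2.9] op 0.232 ff 15.0
theta -26.9 r 49.0  resist 4.0 radial -3.8
t 20.93 p [0.5776 0.0293 0.1723] psi 79.0 z [-0.001 -0.    -1.   ] F [-4.3  2.7  4.7] op 0.232 ff 15.0
theta -45.9 r 49.1  resist -1.2 radial -4.9
t 21.18 p [0.5672 0.0213 0.1724] psi 79.0 z [-0.001 -0.    -1.   ] F [-1.1  3.2  3.9] op 0.229 ff 15.0
theta -61.2 r 49.2  resist 0.6 radial -3.3
```

```bash
python3 -m pendant '[[1,[-7.2,-10.9,0],[0,0,0]],[1,[-4.1,-12.4,0],[0,0,0]]]' >/dev/null; python3 -c "from h import *;crank()"
python3 -m pendant '[[1,[-0.8,-13,0],[0,0,0]]]' >/dev/null; python3 -c "from h import *;crank()"
python3 -m pendant '[[1,[2.6,-12.8,0],[0,0,0]]]' >/dev/null; python3 -c "from h import *;crank()"
```

```text
t 21.43 p [0.5439 0.0147 0.1724] psi 79.0 z [ 0.003  0.    -1.   ] F [ 3.5  4.6 -0.6] op 0.234 ff 15.0
theta -89.5 r 49.8  resist 3.6 radial -4.6
t 21.55 p [0.5309 0.0161 0.1724] psi 78.9 z [ 0.003 -0.    -1.   ] F [ 4.9  3.3 -1.4] op 0.23 ff 15.0
theta -104.6 r 50.0  resist 3.9 radial -4.4
t 21.68 p [0.5186 0.0208 0.1724] psi 78.9 z [ 0.002 -0.001 -1.   ] F [ 5.6  2.7 -1.6] op 0.23 ff 15.0
theta -119.7 r 50.4  resist 3.5 radial -5.1
```

```bash
python3 -m pendant '[[1,[5.8,-11.7,0],[0,0,0]]]' >/dev/null; python3 -c "from h import *;crank()"
python3 -m pendant '[[1,[8.6,-9.8,0],[0,0,0]]]' >/dev/null; python3 -c "from h import *;crank()"
python3 -m pendant '[[1,[10.9,-7.2,0],[0,0,0]]]' >/dev/null; python3 -c "from h import *;crank()"
```

```text
t 21.8 p [0.5077 0.0287 0.1724] psi 78.9 z [ 0.001 -0.002 -1.   ] F [ 5.7 -0.4 -0.3] op 0.234 ff 15.0
theta -135.0 r 50.6  resist 4.3 radial -3.7
t 21.93 p [0.4993 0.0392 0.1724] psi 78.9 z [ 0.    -0.002 -1.   ] F [ 4.2 -0.9  1.3] op 0.23 ff 15.0
theta -150.2 r 50.9  resist 2.8 radial -3.2
t 22.05 p [0.494  0.0516 0.1723] psi 79.0 z [-0.001 -0.002 -1.   ] F [ 4.1 -2.6  2.6] op 0.232 ff 15.0
theta -165.4 r 51.1  resist 3.6 radial -3.3
```

```bash
python3 -m pendant '[[1,[12.4,-4.1,0],[0,0,0]]]' >/dev/null; python3 -c "from h import *;crank()"
python3 -m pendant '[[1,[13,-0.8,0],[0,0,0]]]' >/dev/null; python3 -c "from h import *;crank()"
python3 -m pendant '[[1,[12.8,2.6,0],[0,0,0]]]' >/dev/null; python3 -c "from h import *;crank()"
```

```text
t 22.18 p [0.4922 0.0649 0.1723] psi 79.0 z [-0.001 -0.002 -1.   ] F [ 4.1 -3.8  4.3] op 0.23 ff 15.0
theta 179.5 r 51.3  resist 3.8 radial -4.1
t 22.3 p [0.4939 0.0779 0.1723] psi 79.0 z [-0.002 -0.002 -1.   ] F [ 3.8 -3.3  4.6] op 0.23 ff 15.0
theta 164.9 r 51.4  resist 2.2 radial -4.5
t 22.43 p [0.4988 0.0899 0.1723] psi 79.0 z [-0.002 -0.003 -1.   ] F [ 2.5 -4.8  5.1] op 0.23 ff 15.0
theta 150.4 r 51.4  resist 3.0 radial -4.5
```

```bash
python3 -m pendant '[[1,[11.7,5.8,0],[0,0,0]]]' >/dev/null; python3 -c "from h import *;crank()"
python3 -m pendant '[[1,[9.8,8.6,0],[0,0,0]]]' >/dev/null; python3 -c "from h import *;crank()"
```

```text
t 22.55 p [0.5065 0.1    0.1723] psi 79.0 z [-0.003 -0.003 -1.   ] F [ 1.2 -6.1  7.3] op 0.228 ff 15.0
theta 136.2 r 51.3  resist 3.5 radial -5.1
t 22.68 p [0.5165 0.1079 0.1722] psi 79.0 z [-0.003 -0.003 -1.   ] F [-0.6 -6.6  8.7] op 0.231 ff 15.0
theta 121.9 r 51.1  resist 4.0 radial -5.3
```

```bash
python3 -m pendant '[[1,[7.2,10.9,0],[0,0,0]]]' >/dev/null; python3 -c "from h import *;crank()"
python3 -m pendant '[[1,[4.1,12.4,0],[0,0,0]]]' >/dev/null; python3 -c "from h import *;crank()"
```

```text
t 22.8 p [0.5282 0.113  0.1722] psi 79.0 z [-0.004 -0.003 -1.   ] F [-1.5 -5.5  8.8] op 0.23 ff 15.0
theta 107.5 r 50.9  resist 3.1 radial -4.8
t 22.93 p [0.5408 0.115  0.1722] psi 79.0 z [-0.005 -0.003 -1.   ] F [-2.4 -3.9 10.7] op 0.231 ff 15.0
theta 93.1 r 50.6  resist 2.6 radial -3.8
```

```bash
python3 -m pendant '[[1,[0.8,13,0],[0,0,0]]]' >/dev/null; python3 -c "from h import *;crank()"
python3 -m pendant '[[1,[-2.6,12.8,0],[0,0,0]]]' >/dev/null; python3 -c "from h import *;crank()"
```

```text
t 23.05 p [0.5534 0.1137 0.1722] psi 79.1 z [-0.005 -0.002 -1.   ] F [-4.2 -3.9 10.5] op 0.23 ff 15.0
theta 78.6 r 50.2  resist 3.3 radial -4.7
t 23.18 p [0.5653 0.1094 0.1722] psi 79.1 z [-0.006 -0.001 -1.   ] F [-4.5 -1.6 11.4] op 0.231 ff 15.0
theta 64.1 r 49.9  resist 3.3 radial -3.4
```

```bash
python3 -m pendant '[[1,[-5.8,11.7,0],[0,0,0]]]' >/dev/null; python3 -c "from h import *;crank()"
```

```text
t 23.3 p [0.5757 0.1023 0.1722] psi 79.1 z [-0.006  0.    -1.   ] F [-5.7 -0.3 10.6] op 0.231 ff 15.0
theta 49.6 r 49.6  resist 4.1 radial -3.9
```

```bash
python3 -m pendant '[[1,[-8.6,9.8,0],[0,0,0]]]' >/dev/null; python3 -c "from h import *;crank()"
python3 -m pendant '[[1,[-10.9,7.2,0],[0,0,0]]]' >/dev/null; python3 -c "from h import *;crank()"
```

```text
t 23.43 p [0.5839 0.0928 0.1722] psi 79.1 z [-0.005  0.002 -1.   ] F [-4.1  1.5  9.3] op 0.231 ff 15.0
theta 35.1 r 49.3  resist 3.6 radial -2.5
t 23.55 p [0.5895 0.0817 0.1723] psi 79.2 z [-0.003  0.003 -1.   ] F [-3.2  2.1  7.2] op 0.233 ff 15.0
theta 20.5 r 49.1  resist 3.1 radial -2.2
```

```bash
python3 -m pendant '[[1,[-12.4,4.1,0],[0,0,0]]]' >/dev/null; python3 -c "from h import *;crank()"
python3 -m pendant '[[1,[-13,0.8,0],[0,0,0]]]' >/dev/null; python3 -c "from h import *;crank()"
```

```text
t 23.68 p [0.5922 0.0691 0.1723] psi 79.2 z [-0.001  0.004 -1.   ] F [-1.   4.8  5.1] op 0.232 ff 15.0
theta 5.4 r 48.9  resist 4.8 radial -0.5
t 23.8 p [0.5914 0.0547 0.1723] psi 79.1 z [ 0.     0.003 -1.   ] F [-0.9  3.8  5.2] op 0.232 ff 15.0
theta -11.6 r 48.9  resist 3.6 radial -1.6
```

```bash
python3 -m pendant '[[1,[-12.8,-2.6,0],[0,0,0]]]' >/dev/null; python3 -c "from h import *;crank()"
```

```text
t 23.93 p [0.5865 0.0412 0.1724] psi 79.1 z [ 0.001  0.002 -1.   ] F [0.3 5.8 4.9] op 0.23 ff 15.0
theta -28.4 r 48.9  resist 5.3 radial -2.5
```

```bash
python3 -m pendant '[[1,[-11.7,-5.8,0],[0,0,0]]]' >/dev/null; python3 -c "from h import *;crank()"
```

```text
t 24.05 p [0.5788 0.0305 0.1724] psi 79.0 z [ 0.002  0.002 -1.   ] F [2.8 6.7 3.5] op 0.232 ff 15.0
theta -43.9 r 49.0  resist 6.7 radial -2.7
```

```bash
python3 -m pendant '[[1,[-9.8,-8.6,0],[0,0,0]]]' >/dev/null; python3 -c "from h import *;crank()"
```

```text
t 24.18 p [0.5692 0.0225 0.1724] psi 79.0 z [ 0.003  0.002 -1.   ] F [4.7 6.5 0. ] op 0.23 ff 15.0
theta -58.6 r 49.2  resist 7.4 radial -3.1
```

The resistance is climbing by about 1.2 N per 15°, now about 4 N above free. One more step should make it snug.

```bash
python3 -m pendant '[[1,[-7.2,-10.9,0],[0,0,0]]]' >/dev/null; python3 -c "from h import *;crank()"; python3 -m pendant '[[1,[-1.5,-2.5,0],[0,0,0]]]' >/dev/null; python3 -c "from h import *;crank()"
```

```text
t 24.3 p [0.558  0.0173 0.1724] psi 79.0 z [ 0.005  0.002 -1.   ] F [ 6.9  6.6 -1.5] op 0.234 ff 15.0
theta -73.0 r 49.4  resist 8.5 radial -4.3
t 24.43 p [0.555  0.0164 0.1725] psi 79.0 z [ 0.005  0.002 -1.   ] F [ 8.3  4.5 -4. ] op 0.229 ff 15.0
theta -76.6 r 49.4  resist 9.1 radial -2.4
```

```bash
python3 -m pendant '[[1,[1,3,0],[0,0,0]],[-0.3,[0,0,0],[0,0,0]],[-0.3,[0,0,0],[0,0,0]],[-0.3,[0,0,0],[0,0,0]],[-0.3,[0,0,0],[0,0,0]],[-0.3,[0,0,-15],[0,0,0]],[-0.3,[0,0,-35],[0,0,0]],[-0.3,[0,0,-40],[0,0,0]]]' | grep -E "pos|contact|open"
python3 -m pendant '[[-0.3,[-45,0,0],[0,0,0]],[-0.3,[-55,0,0],[0,0,0]],[-0.3,[-55,0,0],[0,0,0]],[-0.3,[-45,0,0],[0,0,0]],[-0.3,[0,0,0],[0,0,0]],[-0.3,[0,0,0],[0,0,0]]]' | grep -E "pos|contact|open"
python3 - <<'E'
from h import *
s=snap("top");a=np.radians(79);R=np.array([[np.cos(a),np.sin(a)],[-np.sin(a),np.cos(a)]])
m=boardmask(s,(185,175,285,240));c=max(cv2.findContours(m,0,1)[0],key=cv2.contourArea)[:,0].astype(float)
P=np.array([R@(onz(s,u,.018)[:2]-O) for u in c]);print(P.min(0),P.max(0))
for sg in(1,-1):
    k=P[(P[:,1]*sg>.045)&(P[:,0]<.025)&(P[:,0]>-.09)];print(len(k),np.polyfit(k[:,0],k[:,1],1).round(4),P[P[:,1]*sg>.03][:,0].max())
q0=dict(np.load("scene.npz"))["img"].astype(int);d=abs(snap("scene")["img"].astype(int)-q0).sum(2)
for n,(x,y,X,Y) in dict(mug=(306,163,332,198),tumbler=(210,304,250,360),salt=(136,222,155,254)).items(): print(n,(d[y:Y,x:X]>60).mean().round(3))
E
```

```text
tool_pos: [0.5559, 0.0162, 0.2637]
contact_force: [1.1, 0.5, -0.1]
opening: 0.648
tool_pos: [0.5185, -0.179, 0.2629]
contact_force: [0.3, 0.5, -0.7]
opening: 0.648
[-0.19710615 -0.06344582] [0.04345607 0.06410309]
34 [-0.0039  0.0623] 0.04345607314250676
24 [ 0.0689 -0.0569] -0.007418669941271264
mug 0.0
tumbler 0.0
salt 0.005
```

```bash
python3 -c "from h import *;print(r.finish_job())"
```

```text
the job is handed in; nothing more can be done
None
```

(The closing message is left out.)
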